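Uncover the tubes of the fluorescence lamp

TASK

The tubes of the grey gem fluorescence lamp are to be inspected: press its orange snap tab all the way down, then push the released black filter lid off its seat, along the guides towards the end stop, until the lamp well is fully uncovered, and draw the hand clear. Only press and push with the fingertips: do not force the lid before the tab is down, do not lift or tip it, and leave the loupe, the penlight and the two stone jars where they are.

Things in the scene. Friction and masses are not known exactly. Their poses are not given: they have to be found in the camera images.
- lamp: Grey lamp, a flat box 216 (x) x 100 (y) mm, fixed, yaw within 0.8 rad. Origin: centre of its underside; +x is the way the lid is pushed. Lamp well and lid seat at x -98 to -12 mm; beyond it a ledge, floor 30 mm high, 62 mm wide between two runners 34 mm high that carry the lid. Side guides 40.5 mm high, 44.5 mm at the seat, where their lips hold down the lid's flange; rear wall 39 mm high.
- tab (a joint): Travel of the snap tab in m: 0 = up, locking the lid; 0.007 = fully down against its stop. It moves straight down, takes about 4 N and stays where it is left (no spring back). The lid is free from 0.005 on. It may start up to 0.001 down.
- tab_top (a point): Press point on top of the orange snap tab, which is 34 mm along the lamp's x, 30 mm wide and stands in the ledge floor just ahead of the lid. Tab up: its top is 39 mm above the desk, 9 mm above the ledge floor; fully down: 32 mm above the desk. The point lies 22 mm ahead of the lid's front face and moves with the tab.
- lid: Black filter lid with amber pane, loose, about 0.22 kg, 86 (x) x 76 mm, 12 mm thick without its ridge; axes as the lamp's. Origin: centre of its underside. Seated it is at x = -53 mm of the lamp, underside 34 and flat top 46 mm above the desk; at the end stop it is at x = +57 mm (110 mm travel). The well is fully uncovered from x = +33 mm on. It slides with 1 to 3 N.
- lid_ridge (a point): Middle of the upper edge of the push ridge across the lid: 8 mm thick along x, 56 mm wide, upper edge 60 mm above the desk, 14 mm above the lid's flat top. Push on its -x face; behind that face the flat top runs on for 27 mm.
- stop (a point): Middle of the inner face of the end stop at the +x end of the ledge, 46 mm above the desk, on the lamp's centre line like the ridge; the stop's top is 50 mm above the desk. The lid's front face meets it.
- loupe: Folded steel loupe, 27 x 44 x 14 mm, loose, lying near the front of the desk. Origin at the centre of its underside. Leave alone.
- penlight: Black penlight, 14 x 135 x 16 mm, loose, lying along its y near the front of the desk. Origin at the centre of its underside. Leave alone.
- jar_red: Glass jar with a black screw cap and red stones, 39 mm wide, 43 mm high, loose, at the back or the right of the lamp. Origin at the centre of its underside. Leave alone.
- jar_blue: The same jar with blue stones, loose, at the back or the right of the lamp. Origin at the centre of its underside. Leave alone.
Things that resemble listed ones, but are neither listed nor needed, are in the scene too. Several things have the shape of the lid; the one meant has the colours described above.

How it is judged:
On the way, in this order (a step that is already met when the one before it is completed fails the run):
1. the snap tab is pressed down while the lid is still in its seat (value of joint tab above 0.0055 m and x of lid in the frame of lamp below -0.043 m), for 0.1 s.
2. the lid is pushed off its seat along the guides (x of lid in the frame of lamp above 0.033 m), for 0.1 s.
At the end, for the whole second after the job is handed in: The lid lies flat (within 0.06 rad) and at rest on the runners of the ledge, its origin at least 33 mm ahead of the lamp's origin along the lamp's +x, so that the lamp well is fully uncovered; the tab is still down (at least 5 mm) (x of lid in the frame of lamp above 0.033 m and value of joint tab above 0.005 m and z of lid in the frame of lamp between 0.031 and 0.038 m and angle between lid's own z axis and vertical below 0.06 rad and linear speed of lid below 0.01 m/s); the robot touches nothing.
It fails at once if the lid is forced while the tab still locks it (x of lid in the frame of lamp above -0.045 m and value of joint tab below 0.0042 m).
It fails at once if the lid is lifted more than 10 mm (z of lid in the frame of lamp above 0.044 m).
It fails at once if the lid is tipped more than 0.2 rad (angle between lid's own z axis and vertical above 0.2 rad).
It fails at once if the loupe, the penlight or a stone jar is moved more than 20 mm (distance of any of loupe, penlight, jar_red, jar_blue from where it was at the start of the episode above 0.02 m).
It also fails if it takes over 40 s, if anything falls off the work surface, if the arm or the gripper's body presses on something with over 40 N, if the wrist force passes 120 N, or if a joint passes its speed limit or range.

ROBOT

A 6-joint arm with a two-finger parallel gripper is mounted at the origin on a cart in front of the work surface, level with it; the furniture and walls round the work are solid. World frame = base frame: x ahead of the robot, y to its left, z up, the work surface at z = 0. Lengths are in m, angles in rad, forces in N, time in s.
With the tool pointing down it reaches from about 0.35 to 0.975 m from the base axis. Payload 7.1 kg.
Tool frame: the origin (TCP) lies midway between the tips of the shut fingers; the grasp point (between the pads) lies 19 mm behind it; z points along the fingers, x is the direction in which the jaws open and shut, and the axes are right-handed (so a half turn about z gives the same grasp; the last joint's range is limited). The gripper opens to 88 mm and grips with 3 to 60 N. Pads are 20 mm wide; open, the fingers measure 115 mm over their backs; the gripper's body (75 mm by 178 mm) begins 61 mm behind the grasp point.
Start: joints at [-1.182, 0.423, 1.63, -0, 1.089, -0.019], TCP at [0.248, -0.574, 0.223] pointing down, gripper open.
Joint ranges: [-3, 3], [-0.9, 2.11], [0.09, 2.58], [-1.31, 4.45], [0.11, 2.69], [-2.54, 2.54]. Speed limits (rad/s): [2.39, 2.39, 3.01, 3.14, 3.14, 3.14].

INTERFACE

Orientations are given as a unit quaternion [w, x, y, z].
In Python, from station import move_pose, movel, movej, command_gripper, wait, inverse_kinematics, read_camera, camera_info, MotionError, job_done, get_time, get_joint_pos, get_qvel, get_effort, get_tcp_pos, get_ee_rot, get_ft_force, get_ft_torque, get_grip_width gives the robot as it stands. Calls block until the motion is done:
- move_pose(position, orientation): joint-space move of the TCP to a pose.
- movel(position, frame=None, v=0.15, until_force=None): straight line of the TCP; frame=None keeps the orientation; v is the mean speed in m/s. With until_force (N) it stops when the force on the tool has changed by that much, and returns True; else False.
- movej(angles): joint-space move.
- command_gripper(opening): opening from 0.0 (shut) to 1.0 (fully open); the grip force is fixed at half the most; returns when the fingers have stopped.
- wait(seconds).
- inverse_kinematics(position, orientation): joint angles nearest the present ones, or None.
- read_camera(name): name is "side" or "top"; returns the picture (384x512x3 uint8, red, green, blue); there is no depth.
- camera_info(name): a dict with "intrinsics" (3x3 intrinsics, pixels), "T" (4x4, takes a point from camera to world coordinates). Camera axes: x right, y up, looking along -z (the intrinsics and any distortion apply to the point x, -y, -z); pixel columns grow to the right and rows downward; lengths in m; the calibration is good to about 2 mm. A picture is of the moment at which its call begins. camera_info takes no time and is no camera call.
A pose or a line that the arm cannot do raises MotionError and nothing moves.
- job_done(): hands the job in, once; it reports no verdict.
Readings, each from a call of its own:
- get_time(): time.
- get_joint_pos(): joint angles.
- get_qvel(): joint speeds.
- get_effort(): joint torques, N m.
- get_tcp_pos(): TCP position.
- get_ee_rot(): TCP orientation.
- get_ft_force(): force on the tool from outside, world axes, zero at the start.
- get_ft_torque(): the same for the moment, N m.
- get_grip_width(): opening from 0.0 (shut) to 1.0 (fully open).
Only numpy, scipy, OpenCV 4.12 (cv2) and the standard library are available. Lean on these libraries where they do the work, as an engineer would, in place of code of your own. Each camera call takes 0.05 s, during which the arm holds its last target.

## Working session

There is one attempt and no reset: what is moved stays moved. The work goes in short steps, each a Python script; the robot and the scene stay as the last script left them, time stands still between calls to the robot, and variables do not carry over. Pictures are saved under pics/ and viewed, and the job is handed in when it is done.

```bash
mkdir -p pics; ls
python3 - <<'E'
from station import *
import cv2,numpy as np
for n in("top","side"):
    im=read_camera(n); cv2.imwrite(f"pics/{n}0.png",im[:,:,::-1]); c=camera_info(n); print(n,c)
print(get_time(),get_tcp_pos(),get_ee_rot(),get_grip_width())
E
```

```text
pics
top {'intrinsics': array([[395.57708368,   0.        , 261.35941896],
       [  0.        , 395.57708368, 194.2954395 ],
       [  0.        ,   0.        ,   1.        ]]), 'T': array([[-0.01436846,  0.98420242, -0.17646285,  0.40493589],
       [-0.99969283, -0.01057582,  0.02241436, -0.1825787 ],
       [ 0.02019403,  0.17673071,  0.98405206,  0.89465738],
       [ 0.        ,  0.        ,  0.        ,  1.        ]])}
side {'intrinsics': array([[351.26736646,   0.        , 259.08389444],
       [  0.        , 351.26736646, 196.96681625],
       [  0.        ,   0.        ,   1.        ]]), 'T': array([[ 0.97191695,  0.13756752, -0.19092569,  0.40065048],
       [-0.23530568,  0.55796813, -0.79580324, -0.86024183],
       [-0.00294623,  0.81838056,  0.5746691 ,  0.53513845],
       [ 0.        ,  0.        ,  0.        ,  1.        ]])}
0.1 [ 0.2477044 -0.573275   0.2219778] [-3.90070169e-04  8.35640795e-01 -5.49275890e-01 -5.53392418e-04] 1.0013757907106942
```

View pics/top0.png

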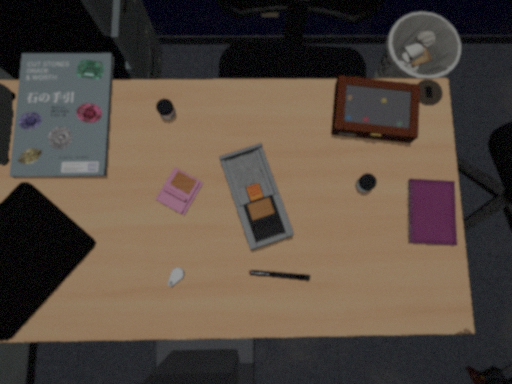

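View pics/side0.png

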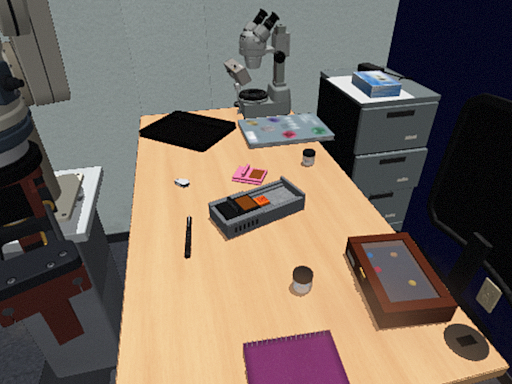

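The top view shows the lamp around (256,197). The lid's black part is at (266,222), the amber pane at (261,208) and the orange tab at (255,190). The stop end is at the upper left, (242,152). Next I'll zoom in and measure these.

```bash
cat > h.py <<'E'
import numpy as np,cv2
from station import *
def ray(n,u,v):
    c=camera_info(n);K=np.array(c["intrinsics"]);T=np.array(c["T"])
    d=np.array([(u-K[0,2])/K[0,0],-(v-K[1,2])/K[1,1],-1.]); return T[:3,3],T[:3,:3]@d
def onz(n,u,v,z):
    o,d=ray(n,u,v); return o+d*(z-o[2])/d[2]
def tri(u1,u2):
    o,d=ray("top",*u1);p,e=ray("side",*u2)
    s=np.linalg.lstsq(np.stack([d,-e],1),p-o,rcond=None)[0]
    a=o+s[0]*d;b=p+s[1]*e;return (a+b)/2,np.linalg.norm(a-b)
def proj(n,P):
    c=camera_info(n);K=np.array(c["intrinsics"]);T=np.array(c["T"])
    q=T[:3,:3].T@(np.array(P)-T[:3,3]); return np.array([K[0,0]*q[0]/-q[2]+K[0,2],K[1,1]*-q[1]/-q[2]+K[1,2]])
E
python3 - <<'E'
from h import *
t=cv2.imread("pics/top0.png");s=cv2.imread("pics/side0.png")
cv2.imwrite("pics/zt.png",cv2.resize(t[135:255,205:305],None,fx=5,fy=5,interpolation=cv2.INTER_CUBIC)[:600])
cv2.imwrite("pics/zs.png",cv2.resize(s[170:240,200:315],None,fx=6.5,fy=6.5,interpolation=cv2.INTER_CUBIC))
for n,im,box in(("top",t,(135,255,205,305)),("side",s,(170,240,200,315))):
    hsv=cv2.cvtColor(im,cv2.COLOR_BGR2HSV)
    a,b,c,d=box; h=hsv[a:b,c:d]
    m=((h[...,0]<22)&(h[...,1]>170)).astype(np.uint8)
    k,l,st,ce=cv2.connectedComponentsWithStats(m)
    for i in range(1,k):
        if st[i,4]>25: print(n,ce[i]+[c,a],st[i], h[l==i].mean(0), cv2.minAreaRect(np.argwhere(l==i)[:,::-1].astype(np.float32)))
E
```

```text
top [253.89690722 190.43298969] [43 50 13 12 97] [ 11.69072165 175.75257732 141.        ] ((49.05000305175781, 55.650001525878906), (10.11928653717041, 10.435516357421875), 71.56504821777344)
side [256.1827957  173.75268817] [49  0 15  9 93] [ 11.49462366 208.20430108 146.96774194] ((56.04999923706055, 3.65000057220459), (13.293608665466309, 8.34386157989502), 8.130102157592773)
side [250.69968051 201.68690096] [ 34  25  35  15 313] [ 11.46964856 214.5399361  147.61341853] ((51.26923370361328, 30.84615135192871), (13.924243927001953, 33.14362335205078), 78.69007110595703)
```

View pics/zt.png

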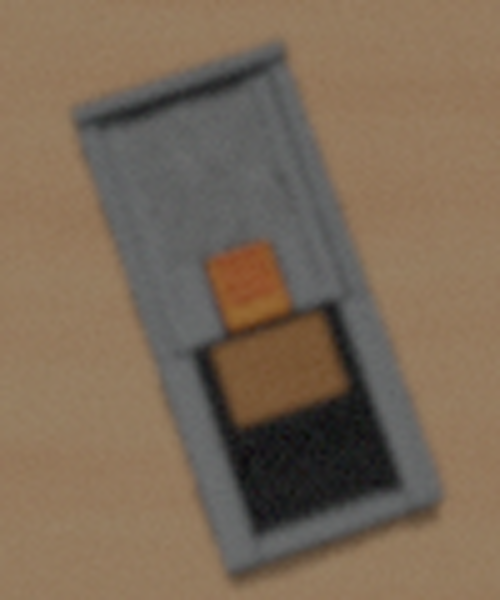

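View pics/zs.png

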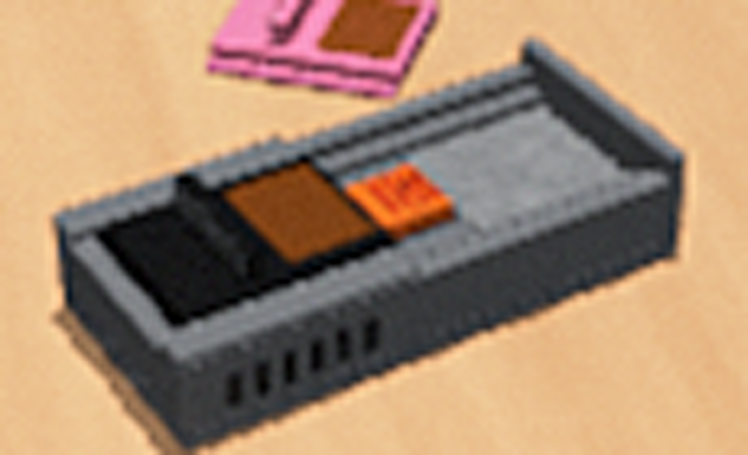

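The zooms are clear. The tab sits just ahead of the lid, and the ridge runs behind the amber pane. Next I'll cast the corner pixels onto their known heights.

Run:
```python
from h import *
np.set_printoptions(precision=4,suppress=True)
T=lambda x,y:(205+(x+.5)/5-.5,135+(y+.5)/5-.5)
S=lambda x,y:(200+(x+.5)/6.5-.5,170+(y+.5)/6.5-.5)
A=onz("top",*T(75,108),.05);B=onz("top",*T(283,42),.05)
C=onz("top",*T(232,577),.0445-.0);D=onz("top",*T(440,502),.0445)
print("stop corners",A,B,"w",np.linalg.norm(A-B)); print("rear",C,D,np.linalg.norm(C-D)); print("len",np.linalg.norm(A-C),np.linalg.norm(B-D))
v=(A+B-C-D)[:2]; print("yaw",np.arctan2(v[1],v[0]), np.arctan2(*(A-C)[[1,0]]),np.arctan2(*(B-D)[[1,0]]),"cross", np.arctan2(-(A-B)[0],(A-B)[1]),np.arctan2(-(C-D)[0],(C-D)[1]),"ctr",(A+B+C+D)/4)
# tab from top and side
tt=[(206,256),(270,240),(287,293),(223,312)]
print("tab top view", np.mean([onz("top",*T(*p),.039) for p in tt],0))
P=[onz("top",*T(*p),.039) for p in tt];print("sides",[np.linalg.norm(P[i]-P[i-1]) for i in range(4)])
st=[(345,184),(410,165),(456,208),(400,228)]
P=[onz("side",*S(*p),.039) for p in st];print("tab side",np.mean(P,0),[np.linalg.norm(P[i]-P[i-1]) for i in range(4)])
# side: stop corners near, far; rear corners
for name,a,b in(("stopR",(283,42),(683,155)),("stopL",(75,108),(530,40)),("rearR",(440,502),(180,358)),("rearL",(232,577),(58,218))):
    print(name,tri(T(*a),S(*b)))
# ridge ends upper edge in side
R1=onz("side",*S(183,178),.06);R2=onz("side",*S(250,268),.06);print("ridge",R1,R2,(R1+R2)/2,np.linalg.norm(R1-R2))
for q in[(395,487),(258,532)]:print("lid rear top",onz("top",*T(*q),.046))
for n in("jar",):
    for uv in[(367,182),(165,108)]:print(onz("top",*uv,.04))
```

```text
stop corners [ 0.6427 -0.111   0.05  ] [ 0.6722 -0.2031  0.05  ] w 0.09671661007987668
rear [ 0.4371 -0.1782  0.0445] [ 0.4679 -0.2678  0.0445] 0.09473669308610558
len 0.21626638371814985 0.21437439856373283
yaw 0.3110936260445471 0.31571210362278673 0.306434360553369 cross 0.3101439629884398 0.3301029800491524 ctr [ 0.555  -0.19    0.0473]
tab top view [ 0.569  -0.1858  0.039 ]
sides [np.float64(0.02616879457814116), np.float64(0.029150473406127374), np.float64(0.024936845004430275), np.float64(0.029373360156043946)]
tab side [ 0.5685 -0.1859  0.039 ] [np.float64(0.03480094720664039), np.float64(0.027566206225542223), np.float64(0.03273221520217106), np.float64(0.0242735017869034)]
stopR (array([ 0.6718, -0.2031,  0.052 ]), np.float64(0.0004902076169099335))
stopL (array([ 0.6409, -0.1111,  0.0523]), np.float64(0.0020983673488405206))
rearR (array([ 0.4695, -0.2678,  0.0455]), np.float64(0.0034067839287724717))
rearL (array([ 0.4391, -0.1782,  0.0455]), np.float64(0.00393335075322755))
ridge [ 0.4868 -0.1846  0.06  ] [ 0.5003 -0.2432  0.06  ] [ 0.4936 -0.2139  0.06  ] 0.06018265213187915
lid rear top [ 0.4744 -0.2485  0.046 ]
lid rear top [ 0.456  -0.1894  0.046 ]
[ 0.5834 -0.437   0.04  ]
[0.7598 0.0142 0.04  ]
```

All the measurements agree. Stop and rear corners give the right lengths and heights, yaw is about 0.312 and the centre about (0.555, -0.190). The tab and ridge lie within 4 mm of where the model predicts. I'll press the tab with shut fingers, jaws across the lamp.

```bash
cat >> h.py <<'E'
YAW=0.312; C0=np.array([0.5555,-0.190]); ex=np.array([np.cos(YAW),np.sin(YAW)]); ey=np.array([-ex[1],ex[0]])
def L(x,y,z): return list(C0+x*ex+y*ey)+[z]
def inL(P): d=np.array(P[:2])-C0; return d@ex,d@ey,P[2]
th=YAW-np.pi/2; Q=[0,np.cos(th/2),np.sin(th/2),0]
E
python3 - <<'E'
from h import *
np.set_printoptions(precision=4,suppress=True)
command_gripper(0.0)
move_pose(L(.013,0,.12),Q)
movel(L(.013,0,.05),v=.1)
print(inL(get_tcp_pos()),get_grip_width())
for n in("top","side"): cv2.imwrite(f"pics/{n}1.png",cv2.resize(read_camera(n)[130:260,190:330,::-1],None,fx=4,fy=4,interpolation=cv2.INTER_CUBIC))
print(get_time())
E
```

```text
(np.float64(0.013284279120555676), np.float64(-0.00026368651251691634), np.float64(0.05033006399112076)) 0.0074967887799835264
4.25
```

View pics/side1.png

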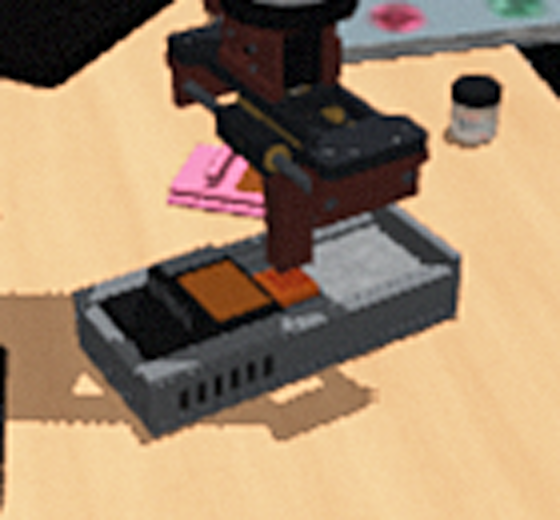

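The shut fingers are centred above the orange tab, at about (290,265), and clear of the lid. Now I'll press.

Run:
```python
from h import *
f0=get_ft_force()
r=movel(L(.013,0,.0295),v=.02,until_force=25)
print(r,get_tcp_pos(),get_ft_force()-f0)
wait(.3);print(inL(get_tcp_pos()),get_ft_force()-f0)
movel(L(.013,0,.09),v=.15)
movel(L(-.0865,0,.09),v=.15)
for n in("top","side"): cv2.imwrite(f"pics/{n}2.png",cv2.resize(read_camera(n)[130:260,190:330,::-1],None,fx=4,fy=4,interpolation=cv2.INTER_CUBIC))
print(get_time(),inL(get_tcp_pos()))
```

```text
True [ 0.56800854 -0.18600291  0.03225788] [-3.34846421  1.93915441  8.87408684]
(np.float64(0.013177655124269135), np.float64(-4.9021620704385524e-05), np.float64(0.032263478032918264)) [-2.66487327  0.69580538  8.16595425]
6.9 (np.float64(-0.08548097117617603), np.float64(-0.000338524005657237), np.float64(0.09004698817804124))
```

View pics/side2.png

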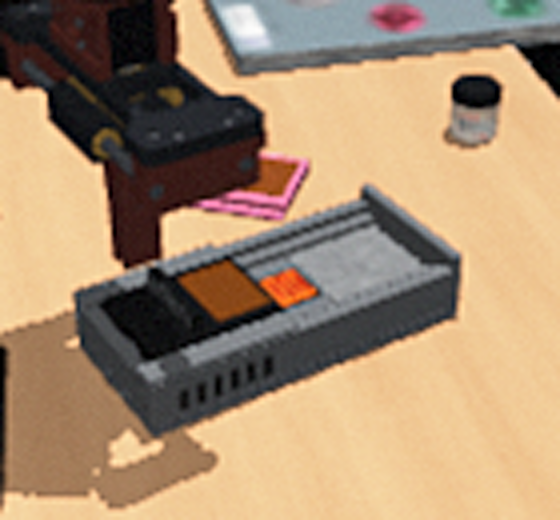

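View pics/top2.png

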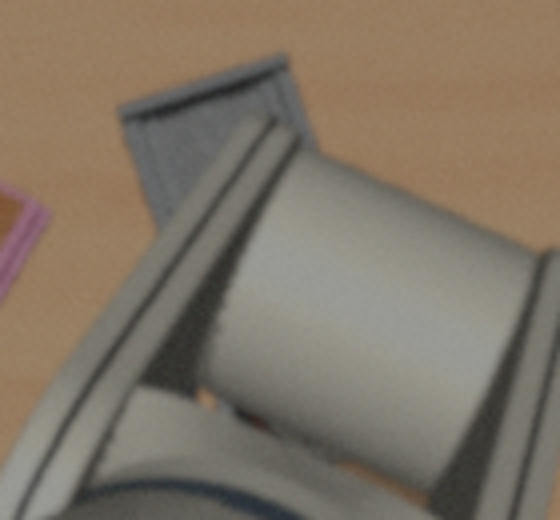

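The tab is fully down: it stopped at z = 0.0323, and the side view shows it flush with the ledge with the lid still seated. Next I'll lower behind the ridge, with a force guard.

Run:
```python
from h import *
f0=get_ft_force()
r=movel(L(-.0865,0,.051),v=.06,until_force=8)
print(r,inL(get_tcp_pos()),get_ft_force()-f0)
cv2.imwrite("pics/side3.png",cv2.resize(read_camera("side")[130:260,190:330,::-1],None,fx=4,fy=4,interpolation=cv2.INTER_CUBIC))
print(get_time())
```

```text
False (np.float64(-0.08644747816456073), np.float64(-8.54679174842e-05), np.float64(0.05099348391339618)) [ 0.45842154 -0.72214339 -0.94874159]
7.75
```

View pics/side3.png

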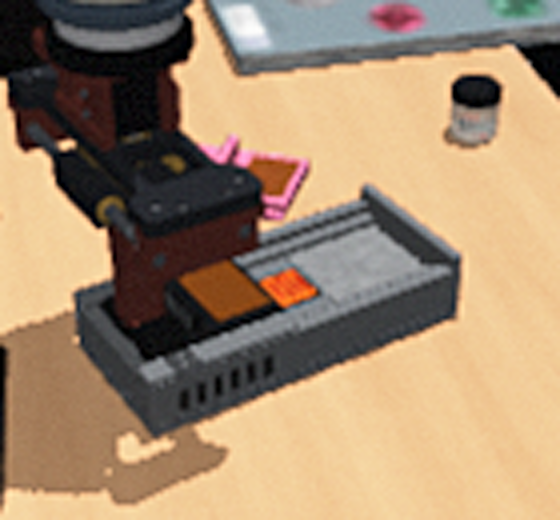

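The fingertips are behind the ridge, at about (140,315), with no contact. Now a slow guarded push.

Run:
```python
from h import *
f0=get_ft_force()
for x in(-.06,-.02,.01,.023):
    r=movel(L(x,0,.051),v=.04,until_force=15)
    print(x,r,inL(get_tcp_pos()),get_ft_force()-f0)
    if r:break
for n in("side",): cv2.imwrite("pics/side4.png",cv2.resize(read_camera(n)[130:260,190:330,::-1],None,fx=4,fy=4,interpolation=cv2.INTER_CUBIC))
print(get_time())
```

```text
-0.06 False (np.float64(-0.059943165499910696), np.float64(9.1957037962784e-05), np.float64(0.05091138936947518)) [ 1.37225667 -0.46572851  0.53844268]
-0.02 False (np.float64(-0.02004395106885912), np.float64(-4.349124048325973e-05), np.float64(0.051045215924788584)) [ 0.56461061 -0.0869604   0.31259833]
0.01 False (np.float64(0.01000163292399341), np.float64(4.91510360668851e-05), np.float64(0.050979128928574896)) [ 0.70264655 -0.79824592  0.34449412]
0.023 False (np.float64(0.023325569179289726), np.float64(-7.912333261761593e-06), np.float64(0.05099373807280998)) [0.06568202 0.79447333 0.1244135 ]
11.1417
```

View pics/side4.png

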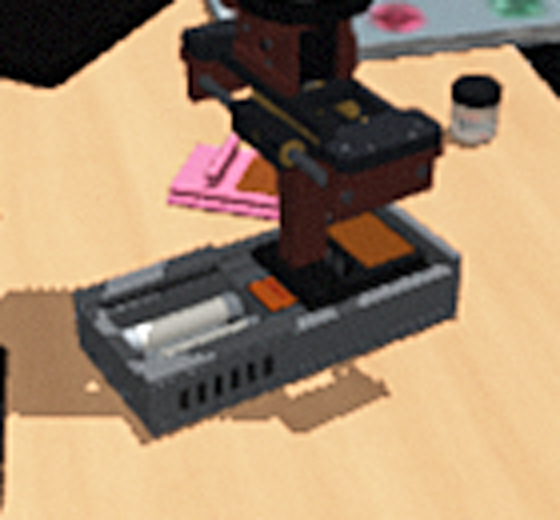

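The lid has moved along the guides, with a small gap left to the stop, and the tubes in the well are visible. I'll back off, raise the hand and verify.

Run:
```python
from h import *
movel(L(.016,0,.051),v=.05); movel(L(.016,0,.15),v=.15)
move_pose([.35,-.5,.25],Q); wait(.3)
for n in("top","side"):
    im=read_camera(n)[:,:,::-1]; cv2.imwrite(f"pics/{n}5f.png",im); cv2.imwrite(f"pics/{n}5.png",cv2.resize(im[135:255,205:305] if n=="top" else im[130:260,190:330],None,fx=5 if n=="top" else 4,fy=5 if n=="top" else 4,interpolation=cv2.INTER_CUBIC))
print(get_time(),get_tcp_pos())
```

```text
14.1167 [ 0.35032255 -0.49973858  0.24992785]
```

View pics/top5.png

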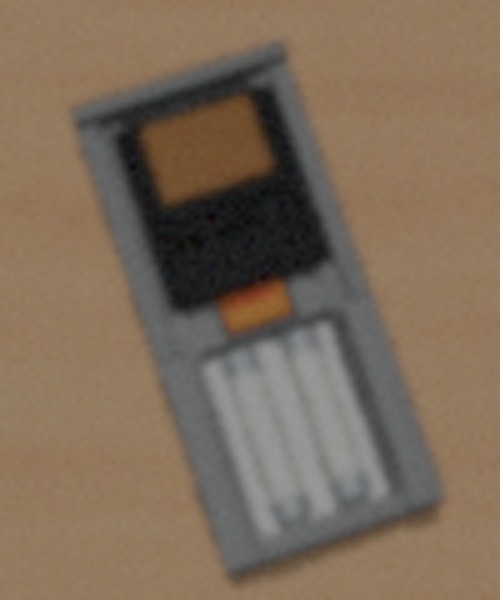

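View pics/side5f.png

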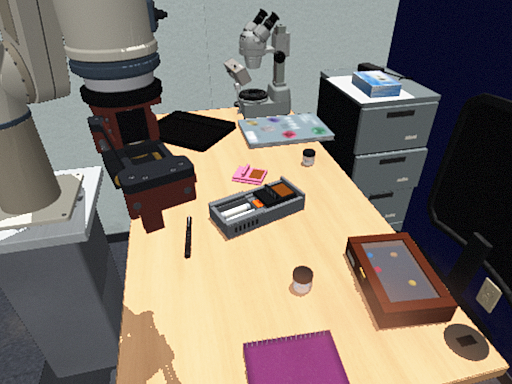

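Run:
```python
from h import *
T=lambda x,y:(205+(x+.5)/5-.5,135+(y+.5)/5-.5)
for p in[(172,308),(328,262)]: print(inL(onz("top",*T(*p),.046)))
a=cv2.imread("pics/top0.png");b=cv2.imread("pics/top5f.png")
print([cv2.absdiff(a,b)[y-14:y+14,x-14:x+14].mean().round(1) for x,y in((367,182),(165,108),(280,275),(176,277),(430,300))])
print(get_tcp_pos(),abs(get_qvel()).max(),get_ft_force())
job_done()
```

```text
(np.float64(0.009330720010126504), np.float64(0.035664528724734294), np.float64(0.04600000000000004))
(np.float64(0.007112508698729364), np.float64(-0.03538328982625789), np.float64(0.04600000000000004))
[np.float64(2.6), np.float64(2.5), np.float64(2.0), np.float64(1.6), np.float64(51.7)]
[ 0.35032255 -0.49973858  0.24992785] 0.0036925656335806776 [ 0.15102577  0.35290758 -0.13910411]
the job is handed in; nothing more can be done
```

The lamp well is uncovered and the job is handed in, at about 14 s of the 40 s allowed. No verdict was reported.

- **Tab:** I pressed it down with the shut fingertips until they met the stop at z = 0.0323 m, about 7 mm of travel. The lid was still in its seat at that point.
- **Lid:** I pushed it by its ridge with only about 1–2 N. The last top image puts its rear edge at about +8 mm, so its origin is at about +51 mm (33 mm needed). It lies between the guides with no visible tilt. I did not measure its tilt or height, nor the tab again; the side picture taken right after the push still shows the tab down.
- **Surroundings:** The hand is clear at z = 0.25 m with almost no force on the tool. Image patches at the loupe, penlight and both jars match the start apart from noise. A fifth patch, on the desk's right side, did change; nothing listed lies there, and I take it to be the arm and its shadow, but I didn't look into it.

None of these checks failed. Measured positions differed from the given dimensions by up to about 5 mm across, and mostly 1–3 mm along the lamp.

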